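# Close the media bottle on the shaker

## Task

Close the glass bottle standing in the shaker's clamp with the blue screw cap that lies on the bench: set the cap on the neck, turn it backwards (counter-clockwise seen from above) with a light touch until you feel it drop into the start of the thread, then screw it down clockwise until it is fully home, level and firmly tight. Do not lean on the glass or wrench the cap over-tight, let go of it at the end, and leave the white cap, the beaker and the tip box where they are.

Things in the scene. Friction and masses are not known exactly. Their poses are not given: they have to be found in the camera images.
- blue_cap: Loose blue ribbed plastic screw cap, 58 mm across, 24 mm high, about 35 g, lying top up on the bench. Origin: centre of its open lower edge; z up its axis. Inside: sealing face 21 mm above the origin; three thread lugs 120 degrees apart, 8 to 10.4 mm up, reaching in to 45 mm diameter; plain skirt below, 51 mm inside, flared at its edge. Where round the cap the lugs lie is not marked.
- bottle: Clear glass wide-mouth bottle, 72 mm across, rim at 100 mm, upright and held so fast in one of the shaker's two clamps that it neither turns nor lifts. Origin: centre of its underside; z up its axis. Neck 44 mm across (rim chamfered to 40 mm), from 77 to 100 mm, shoulder below 75 mm. Right-hand three-start quick thread: ridges 49.6 mm across, 7 mm apart, 21 mm a turn.
- bottle_mouth (a point): Centre of the bottle's rim. Where the thread starts lie round the neck is unmarked and varies. A cap set on rests with its lugs on the ridges, its origin 18 to 10 mm below this point; turned counter-clockwise it climbs to about 10 mm below, then drops 7 mm, once each third of a turn. A light push down (about 5 N) keeps it in touch.
- blue_cap_top (a point): Centre of the cap's closed top, 24 mm above its origin. From the drop, about a third of a turn clockwise brings it home, origin 21 mm below the bottle's rim. It meets the rim some 40 degrees before the thread bites; about 10 degrees more draw it firmly tight (0.2 to 0.4 N m), 25 more overload the glass. A 40 N grip holds it; friction keeps it tight when let go.
- shaker: Heavy white bench-top orbital shaker, standing still: body 220 x 280 mm, metal platform at 78 mm with two four-prong steel clamps at its y = +65 and -65 mm, prongs up to 113 mm above the bench; vessels stand 80 mm above the bench. Origin: centre of its underside on the bench; y along its longer side, controls on its -x side.
- flask: Empty clear conical flask, 72 mm across the foot, 89 mm high, 35 mm at the lip, held fast in the other clamp. Origin: centre of its underside. It stays as it is.
- white_cap: Loose smaller white screw cap of another bottle, 38 mm across, 20 mm high, lying top up on the bench. Origin: centre of its lower edge. Leave it alone.
- beaker: Loose empty glass beaker, 72 mm across the rim, 95 mm high, standing on the bench. Origin: centre of its underside. Leave it alone.
- tip_box: Loose box of pipette tips, blue with a clear lid, 85 x 120 mm, 62 mm high (long side along its y). Origin: centre of its underside. Leave it alone.

How it is judged (in metres and radians):
On the way, in this order (a step that is already met when the one before it is completed fails the run):
1. the cap, level and centred on the neck, has come to the top of the thread ridges, to the point from which it drops (its origin 88.7 to 90.2 mm above the bottle's), touching the neck (z of blue_cap in the frame of bottle between 0.0887 and 0.0902 m and horizontal distance between blue_cap and bottle below 0.0015 m and angle between the z axis of blue_cap and the z axis of bottle, either way round below 0.08 rad and contact force between blue_cap and bottle above 0.2 N), for 0.1 s.
2. the cap has dropped into the thread (its origin less than 84.5 mm above the bottle's), still level and centred (z of blue_cap in the frame of bottle between 0.0795 and 0.0845 m and horizontal distance between blue_cap and bottle below 0.003 m and angle between the z axis of blue_cap and the z axis of bottle, either way round below 0.08 rad), for 0.1 s.
At the end, for the whole second after the job is handed in: Blue cap home on the bottle: its origin 77 to 79.7 mm above the bottle's, centred to 2.5 mm, level to 0.04 rad, at rest, tight (cap and bottle bear on each other with over 8 N once let go); white cap, beaker, tip box upright and within 20 mm of their starts (z of blue_cap in the frame of bottle between 0.077 and 0.0797 m and horizontal distance between blue_cap and bottle below 0.0025 m and angle between the z axis of blue_cap and the z axis of bottle, either way round below 0.04 rad and contact force between blue_cap and bottle above 8 N and linear speed of blue_cap below 0.01 m/s and distance of each of white_cap, beaker, tip_box from where it was at the start of the episode below 0.02 m and angle between each of white_cap, beaker, tip_box's own z axis and vertical below 0.1 rad); the robot touches nothing.
It fails at once if the cap is wrenched over-tight: thread and rim bear with more than 400 N in all (contact force between blue_cap and bottle above 400 N).
It fails at once if the cap is leaned on: it presses on the bottle with more than 100 N before it is home (its origin still more than 80.5 mm above the bottle's) (z of blue_cap in the frame of bottle above 0.0805 m and contact force between blue_cap and bottle above 100 N).
It fails at once if a bystander (white cap, beaker, tip box) is knocked over or pushed more than 20 mm (distance of any of white_cap, beaker, tip_box from where it was at the start of the episode above 0.02 m or angle between any of white_cap, beaker, tip_box's own z axis and vertical above 0.3 rad).
It also fails if it takes over 72 s, if anything falls off the work surface, if the arm or the gripper's body presses on something with over 40 N, if the wrist force passes 120 N, or if a joint passes its speed limit or range.

## Robot

A 6-joint arm with a two-finger parallel gripper is mounted at the origin on the work surface. World frame = base frame: x ahead of the robot, y to its left, z up, the work surface at z = 0. Lengths are in m, angles in degrees, forces in N, time in s.
With the tool pointing down it reaches from about 0.4 to 0.825 m from the base axis. Payload 7 kg.
Tool frame: the origin (TCP) lies between the finger pads; the fingertips stand 19 mm ahead of it and the grasp point (between the pads) is the TCP; y points along the fingers, x is the direction in which the jaws open and shut, and the axes are right-handed (so a half turn about y gives the same grasp; the last joint's range is limited). The gripper opens to 88 mm and grips with 3 to 60 N. Pads are 19 mm wide; open, the fingers measure 130 mm over their backs; the gripper's body (78 mm by 193 mm) begins 47 mm behind the grasp point.
Start: joints at [-52.305, 20.546, 0.682, 0, -70.136, -16.507], TCP at [0.244, -0.629, 0.246] pointing down, gripper open.
Joint ranges: [-176.03, 176.03], [-82.01, 121.73], [-58.28, 71.71], [-173.87, 95.51], [-174.79, -0.11], [-173.66, 173.66]. Speed limits (degrees/s): [136.94, 136.94, 172.46, 180, 180, 180].

## Interface

Orientations are given as [roll, pitch, yaw] about the fixed x, y, z axes, in that order (R = Rz(yaw) Ry(pitch) Rx(roll)).
In Python, from plant import r gives the robot as it stands. The module is installed in compiled form; this text tells all that it offers.
- The arm moves only by the tool jog_arm, never from a script. Its argument "steps" is a list of rows, each a list of 5 numbers: the closure, from 0 (fully open) to 1 (shut), then the shift along the tool's x, y, z in m, then the turn about the tool's y in degrees. In form: [[jaw, x, y, z, turn], ...]. A call has 1 to 12 rows; each row shifts and turns the commanded pose from where the row before left it, along the tool's axes as they then stand; what a row does not reach is not made up. A row lasts 1/12 s, in which the tool goes at most 41.7 mm and 7.16 degrees, less where a joint would pass 70% of its speed; a pose out of reach is approached as far as the arm can. A call with a gripper value outside its range is refused whole. The fingers move at their own pace and stop on an object; "squeeze" is the grip in N (left out, the last holds). Time passes only in rows, so rows that do not move let the fingers close. It gives the time, the measured TCP pose, the force and the opening at its end, in the units of the state.
- r.get_state(): the state, without advancing time (a new reading comes with each control period).
- r.capture(name): name is "scene" or "top" or "wrist"; returns a dict with "image" (480x640x3 uint8, red, green, blue), "vfov" (degrees; the focal length in pixels is half the picture's height over the tangent of half this angle, whatever the lens; pixels are square), "cx", "cy" (the principal point, pixels), "R" (3x3) and "t" (3): a world point X has camera coordinates R X + t; the wrist camera has in their place "tool_from_camera" (4x4, takes a point from camera to tool coordinates, whose origin is the TCP and whose axes are the tool frame's). Camera axes: x right, y down, z forward; pixel columns grow to the right and rows downward; lengths in m; the calibration is good to about 2 mm. The wrist camera is an equidistant fisheye: a pixel r from the principal point sees the ray r / f radians off the axis. A picture is of the moment at which its call begins: read the wrist's pose just before it. There is no depth.
- r.close_job(): hands the job in, once; it reports no verdict.
The state is a dict: "time_s": time; "joints": joint angles; "qd": joint speeds; "joint_torque": joint torques, N m; "tcp_pos": TCP position; "eef_rot": TCP orientation; "contact_force": force on the tool from outside, world axes, zero at the start; "moment": the same for the moment, N m; "gripper_width": finger opening in m.
Only numpy, scipy, OpenCV 4.12 (cv2) and the standard library are available. Lean on these libraries where they do the work, as an engineer would, in place of code of your own. Each camera call takes 0.05 s, during which the arm holds its last target.

## Working session

There is one attempt and no reset: what is moved stays moved. The work goes in short steps, Python scripts to look and compute and a tool call to move; the robot and the scene stay as the last step left them, time stands still between calls to the robot, and variables do not carry over. Pictures are saved under pics/ and viewed, and the job is handed in when it is done.

Besides the shell and the picture viewer there is one more tool, called as name(argument=value, ...) on one line, values as JSON. jog_arm: Moves the arm, as the interface text tells. Its arguments: {"type":"object","properties":{"steps":{"type":"array","items":{"type":"array","items":{"type":"number"}}},"squeeze":{"type":"number"}},"required":["steps"]}

```bash
mkdir -p pics; python3 - <<'E'
from plant import r
import cv2,numpy as np
print(r.get_state())
for n in("scene","top","wrist"):
    c=r.capture(n); cv2.imwrite(f"pics/{n}0.png",c["image"][:,:,::-1])
    print({k:(np.round(v,4).tolist() if k!='image' else 0) for k,v in c.items()})
E
```

```text
{'time_s': 0.0, 'joints': array([-5.23063135e+01,  2.05914413e+01,  6.31506480e-01, -2.13169802e-02,
       -7.01378295e+01, -1.65080822e+01]), 'qd': array([-0.01606472,  0.01624352,  0.06124397,  0.00034101, -0.09344311,
       -0.02856595]), 'joint_torque': array([-2.92844870e-04, -5.82713199e+01,  2.93042207e+01,  6.99670494e+00,
        6.88069253e-03, -2.07242474e-04]), 'tcp_pos': array([ 0.24374743, -0.62892446,  0.24460163]), 'eef_rot': array([-8.99914304e+01, -9.94290389e-02,  1.11178337e+02]), 'contact_force': array([ 0.10207769, -0.235812  , -0.51369325]), 'moment': array([-0.02039316, -0.01990896, -0.0413672 ]), 'gripper_width': 0.08759195987983381}
{'image': 0, 'vfov': 54.4175, 'cx': 316.1407, 'cy': 233.1707, 'R': [[0.5035, 0.864, -0.0091], [0.716, -0.4231, -0.5553], [-0.4836, 0.273, -0.8316]], 't': [-0.2474, -0.3826, 1.1897]}
{'image': 0, 'vfov': 43.2503, 'cx': 319.4108, 'cy': 237.6187, 'R': [[0.11, -0.9939, 0.0048], [-0.9635, -0.1078, -0.2449], [0.244, 0.0223, -0.9695]], 't': [-0.122, 0.6078, 0.976]}
{'image': 0, 'vfov': 65.7065, 'cx': 318.6601, 'cy': 244.329, 'tool_from_camera': [[1.0, -0.0017, 0.0005, -0.0015], [-0.001, -0.3014, 0.9535, -0.1383], [-0.0015, -0.9535, -0.3014, 0.0816], [0.0, 0.0, 0.0, 1.0]]}
```

View pics/scene0.png

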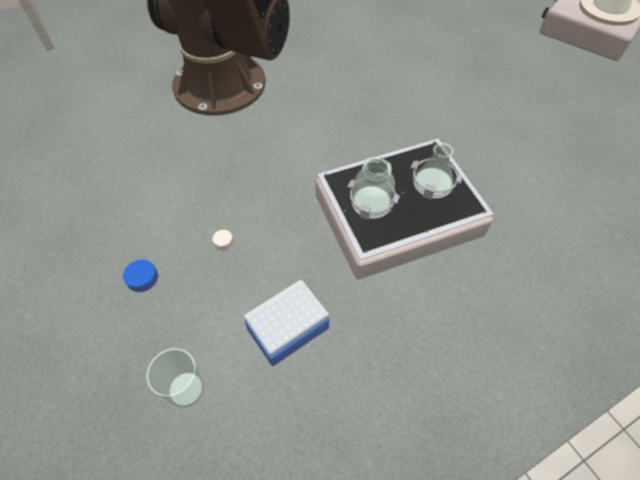

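View pics/top0.png

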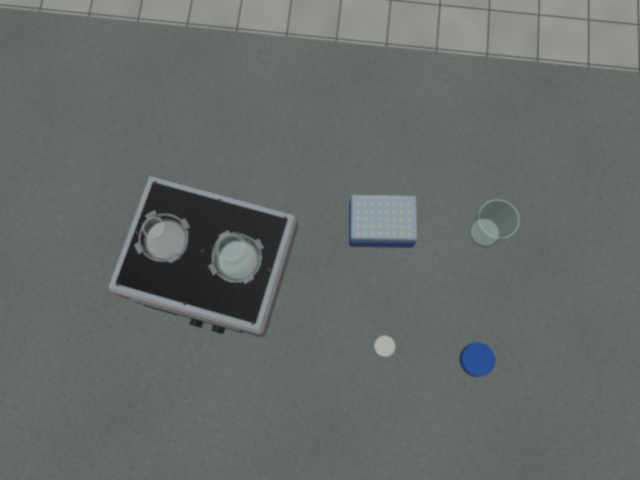

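View pics/wrist0.png

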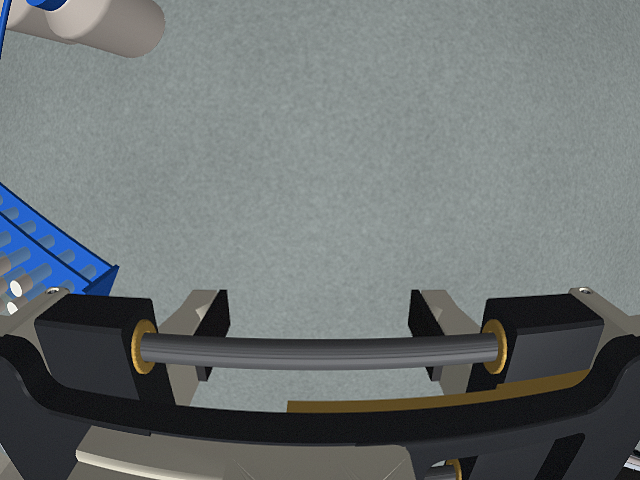

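The scene camera shows the blue cap at (140,275), the white cap at (222,239), the bottle at (375,190) with its mouth near (377,167), and the flask to its right. In the top view, the cap is at (478,359) and the bottle at (237,257). Next I'll zoom in on the bottle and locate the cap.

```bash
cat > h.py <<'E'
import numpy as np,cv2
from plant import r
from scipy.spatial.transform import Rotation as Ro
def K(c): return 240/np.tan(np.radians(c["vfov"]/2))
def ray(c,u,v):
    d=np.array([(u-c["cx"])/K(c),(v-c["cy"])/K(c),1.]); R=np.array(c["R"]);t=np.array(c["t"])
    return -R.T@t, R.T@d
def onz(c,u,v,z):
    o,d=ray(c,u,v); return o+d*(z-o[2])/d[2]
def proj(c,X):
    p=np.array(c["R"])@X+np.array(c["t"]); return np.array([c["cx"],c["cy"]])+K(c)*p[:2]/p[2]
def wpts(c,s,uv):
    "wrist pixels -> world origin, dirs"
    f=K(c); uv=np.atleast_2d(uv)-[c["cx"],c["cy"]]; rr=np.linalg.norm(uv,axis=1); th=rr/f
    d=np.c_[uv/np.maximum(rr,1e-9)[:,None]*np.sin(th)[:,None],np.cos(th)]
    T=np.array(c["tool_from_camera"]); R=Ro.from_euler('xyz',s["eef_rot"],degrees=True).as_matrix()
    return np.array(s["tcp_pos"])+R@T[:3,3],(R@T[:3,:3]@d.T).T
E
python3 - <<'E'
from h import *
S=r.capture("scene");T=r.capture("top")
for c,n,x in((S,"scene",(300,80)),(T,"top",(100,150))):
    im=c["image"]; cv2.imwrite(f"pics/{n}z.png",cv2.resize(im[x[1]:x[1]+200,x[0]:x[0]+200,::-1],(800,600)[::1] if 0 else (600,600),interpolation=cv2.INTER_CUBIC))
    hsv=cv2.cvtColor(im,cv2.COLOR_RGB2HSV)
    m=cv2.inRange(hsv,(105,150,60),(130,255,255)); 
    nn,l,st,ce=cv2.connectedComponentsWithStats(m)
    for i in range(1,nn):
        if st[i,4]>200: print(n,st[i],ce[i],[onz(c,*ce[i],z).round(4) for z in(.012,.018,.024)])
    # top face only
    for v in (150,170,190,200,210):
        mm=(m>0)&(im[:,:,2]>v); print(v,mm.sum())
E
```

```text
scene [124 260  32  28 681] [139.16446402 273.3979442 ] [array([ 0.4404, -0.3522,  0.012 ]), array([ 0.4446, -0.3516,  0.018 ]), array([ 0.4488, -0.351 ,  0.024 ])]
150 722
170 658
190 609
200 597
210 569
top [461 343  34  33 856] [477.58878505 359.06425234] [array([ 0.4456, -0.3534,  0.012 ]), array([ 0.4451, -0.3519,  0.018 ]), array([ 0.4446, -0.3503,  0.024 ])]
150 3
170 0
190 0
200 0
210 0
```

```bash
ls pics
```

```text
scene0.png
scenez.png
top0.png
topz.png
wrist0.png
```

View pics/scenez.png

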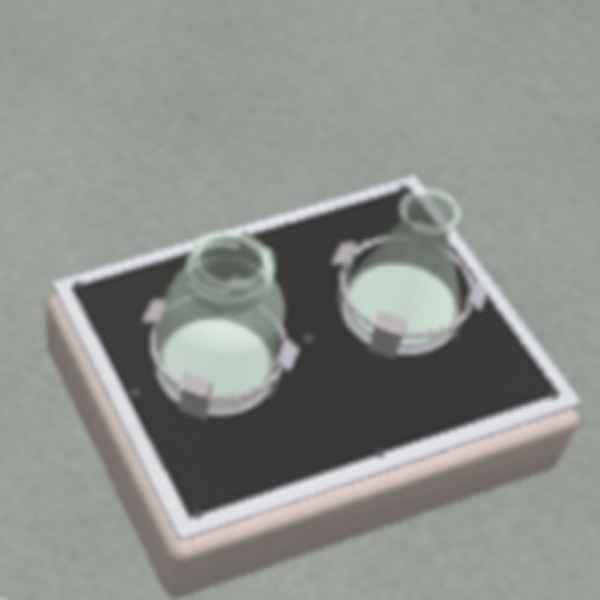

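View pics/topz.png

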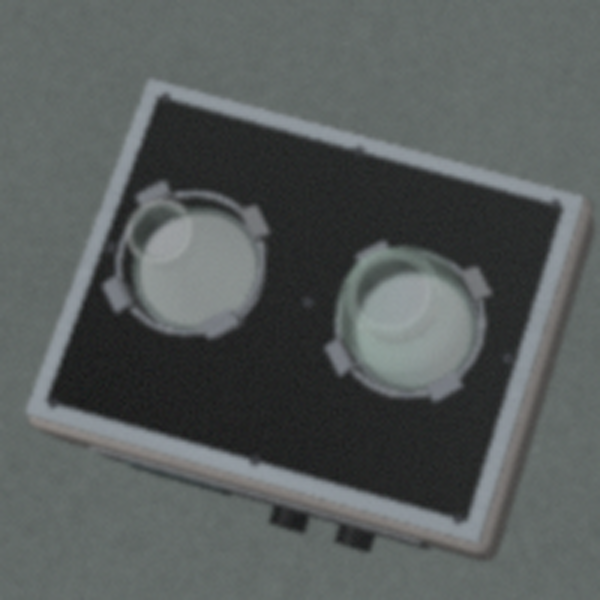

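```bash
python3 - <<'E'
from h import *
S=r.capture("scene");T=r.capture("top")
print("bottle base", onz(S,300+218/3,80+362/3,.082), onz(T,100+412/3,150+325/3,.082))
print("mouth scene", onz(S,300+232/3,80+262/3,.18))
print("clamp ctr top", onz(T,100+410/3,150+322/3,.1))
for n,u,v,z in(("white",385,346,.018),("beaker rim",498,219,.095),("box",383,218,.06)): print(n,onz(T,u,v,z).round(3))
# shaker platform corners top view, z~.078
for p in((152,82),(588,200),(487,548),(30,412)): print(onz(T,100+p[0]/3,150+p[1]/3,.078).round(3))
s=r.get_state(); print(s["time_s"])
x=np.array([.445,-.3515,0])-s["tcp_pos"]; R=Ro.from_euler('xyz',s["eef_rot"],degrees=True).as_matrix(); print(R.T@x, np.degrees(np.arctan2(-.3515,.445)))
E
```

```text
bottle base [0.56170433 0.08214226 0.082     ] [0.56410617 0.08137377 0.082     ]
mouth scene [0.56513143 0.07850231 0.18      ]
clamp ctr top [0.56207741 0.07991146 0.1       ]
white [ 0.45  -0.189  0.018]
beaker rim [ 0.68  -0.356  0.095]
box [ 0.67  -0.162  0.06 ]
[0.694 0.256 0.078]
[ 0.65  -0.009  0.078]
[0.444 0.022 0.078]
[0.491 0.289 0.078]
0.35
[ 0.18624347  0.24542165 -0.28790328] -38.3047714766321
```

jog_arm(steps=[[0,0.0207,0.0105,-0.032,0],[0,0.0207,0.0105,-0.032,0],[0,0.0207,0.0105,-0.032,0],[0,0.0207,0.0105,-0.032,0],[0,0.0207,0.0105,-0.032,0],[0,0.0207,0.0105,-0.032,0],[0,0.0207,0.0105,-0.032,0],[0,0.0207,0.0105,-0.032,0],[0,0.0207,0.0105,-0.032,0],[0,0,0,0,0],[0,0,0,0,0]])

```text
time_s: 1.27
tcp_pos: [0.4461, -0.3498, 0.1506]
eef_rot: [-90.0, -0.0, 111.4]
contact_force: [0.1, -0.4, 1.4]
gripper_width: 0.0875
```

```bash
cat >> h.py <<'E'
def T2(P):
    s=r.get_state(); R=Ro.from_euler('xyz',s["eef_rot"],degrees=True).as_matrix()
    return (R.T@(np.array(P)-s["tcp_pos"])).round(4)
E
python3 - <<'E'
from h import *
s=r.get_state();c=r.capture("wrist");im=c["image"]
cv2.imwrite("pics/w1.png",im[:,:,::-1])
print(s["time_s"],s["tcp_pos"],s["eef_rot"],s["joints"])
m=cv2.inRange(cv2.cvtColor(im,cv2.COLOR_RGB2HSV),(105,150,60),(130,255,255))
n,l,st,ce=cv2.connectedComponentsWithStats(m)
for i in range(1,n):
    if st[i,4]>300: print(st[i],ce[i])
E
```

```text
1.2667 [ 0.44612163 -0.34978895  0.15062736] [-8.99601692e+01 -3.44288982e-02  1.11401545e+02] [-1.83242878e+01  1.51158278e+01 -2.04904320e+01 -1.25767416e-03
 -5.44463785e+01 -5.02734234e+01]
[ 279  195   77   78 4681] [317.22623371 234.0527665 ]
```

View pics/w1.png

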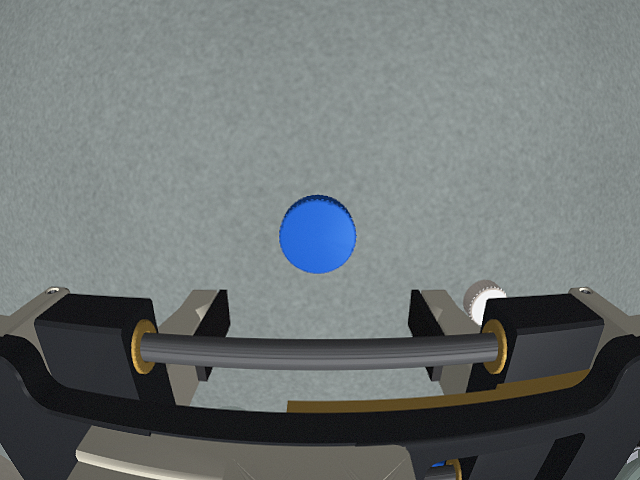

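The cap is at (317,234) in the wrist view with its darker side ribs at the top. I'll isolate the flat face and cast it onto z=0.024.

```bash
python3 - <<'E'
from h import *
s=r.get_state();c=r.capture("wrist");im=c["image"]
m=cv2.inRange(cv2.cvtColor(im,cv2.COLOR_RGB2HSV),(105,150,60),(130,255,255))
v=im[:,:,2]; print(np.percentile(v[m>0],[5,10,20,50,90]))
m2=((m>0)&(v>170)).astype(np.uint8); m2=cv2.morphologyEx(m2,cv2.MORPH_OPEN,np.ones((5,5)))
for mm in (m,m2):
    cn=max(cv2.findContours(mm,cv2.RETR_EXTERNAL,cv2.CHAIN_APPROX_NONE)[0],key=cv2.contourArea)[:,0]
    o,d=wpts(c,s,cn.astype(float)); P=o+d*((.024-o[2])/d[:,2])[:,None]
    cc,rad=cv2.minEnclosingCircle(P[:,:2].astype(np.float32)); A=np.c_[2*P[:,:2],np.ones(len(P))]; q=np.linalg.lstsq(A,(P[:,:2]**2).sum(1),rcond=None)[0]
    print(cc,rad,q[:2],np.sqrt(q[2]+q[:2]@q[:2]),T2([*q[:2],.021]))
print(s["time_s"])
E
```

```text
[116.  188.  214.  219.  227.5]
(0.4418635666370392, -0.35361871123313904) 0.03032669983804226 [ 0.44223926 -0.35382109] 0.0289970956916105 [-0.0009  0.1303  0.0036]
(0.4435318410396576, -0.35322850942611694) 0.02869466319680214 [ 0.44392188 -0.35303022] 0.027889868071374994 [-0.0008  0.1303  0.0017]
1.3167
```

jog_arm(steps=[[0,-0.0008,0.03,0.0017,0],[0,0,0.03,0,0],[0,0,0.03,0,0],[0,0,0.02,0,0],[0,0,0.0125,0,0],[0,0,0.006,0,0],[0,0,0,0,0],[0,0,0,0,0]], squeeze=8)

```text
time_s: 2.03
tcp_pos: [0.4438, -0.3538, 0.0231]
eef_rot: [-90.0, 0.0, 111.1]
contact_force: [0.1, 0.2, -0.2]
gripper_width: 0.0876
```

jog_arm(steps=[[1,0,0,0,0],[1,0,0,0,0],[1,0,0,0,0],[1,0,0,0,0],[1,0,0,0,0],[1,0,0,0,0],[1,0,0,0,0],[1,0,0,0,0]], squeeze=8)

```text
time_s: 2.7
tcp_pos: [0.4441, -0.3529, 0.0229]
eef_rot: [-90.0, 0.0, 111.2]
contact_force: [-0.8, 1.2, 5.2]
gripper_width: 0.0581
```

jog_arm(steps=[[0.2,0,0,0,0],[0.2,0,0,0,0],[0.2,0,0,0,0],[0.2,0,0,0,-7],[0.2,0,0,0,-7],[0.2,0,0,0,-7],[0.2,0,0,0,-7],[0.2,0,0,0,-7],[0.2,0,0,0,-7],[0.2,0,0,0,-7],[0.2,0,0,0,-7],[0.2,0,0,0,-7]])

```text
time_s: 3.7
tcp_pos: [0.4437, -0.3529, 0.0223]
eef_rot: [-90.0, -0.0, 174.5]
contact_force: [0.5, -0.3, 0.4]
gripper_width: 0.0698
```

jog_arm(steps=[[0.2,0,0,0,-7],[0.2,0,0,0,-7],[0.2,0,0,0,-7],[0.2,0,0,0,-6],[0.2,0,0,0,0],[0.2,0,0,0,0]])

```text
time_s: 4.2
tcp_pos: [0.4437, -0.3529, 0.0224]
eef_rot: [-90.0, -0.0, -159.0]
contact_force: [1.0, 0.1, 0.1]
gripper_width: 0.0702
```

```bash
python3 - <<'E'
from h import *
s=r.get_state();print(s)
E
```

```text
{'time_s': 4.2, 'joints': array([-1.87219592e+01,  2.43746034e+01, -2.76335599e+01, -2.50879184e-04,
       -3.80140428e+01,  3.97164948e+01]), 'qd': array([ 0.0288226 , -0.15269163,  0.02866466,  0.06875195, -0.12244168,
       -1.45518608]), 'joint_torque': array([ 1.91847916e-02, -5.32628667e+01,  1.92779142e+01,  4.56049383e+00,
        8.37187842e-02,  6.32322393e-01]), 'tcp_pos': array([ 0.44371725, -0.35289419,  0.02237346]), 'eef_rot': array([-9.00143082e+01, -1.69825508e-02, -1.59005660e+02]), 'contact_force': array([0.97628466, 0.07545856, 0.14782721]), 'moment': array([-0.04231522,  0.14188287, -0.00539366]), 'gripper_width': 0.07015126553140257}
```

jog_arm(steps=[[1,0,0,0,0],[1,0,0,0,0],[1,0,0,0,0],[1,0,0,0,0],[1,0,0,0,0],[1,0,0,0,0],[1,0,-0.02,0,0],[1,0,-0.035,0,0],[1,0,-0.04,0,0],[1,0,-0.04,0,0],[1,0,-0.04,0,0],[1,0,-0.04,0,0]], squeeze=40)

```text
time_s: 5.2
tcp_pos: [0.4433, -0.3527, 0.2397]
eef_rot: [-90.0, 0.0, -158.8]
contact_force: [0.4, -0.4, -0.7]
gripper_width: 0.0574
```

```bash
python3 - <<'E'
from h import *
s=r.get_state();print(s["time_s"],s["tcp_pos"],s["contact_force"],s["gripper_width"],T2([.585,.025,.26]))
c=r.capture("wrist");cv2.imwrite("pics/w2.png",c["image"][:,:,::-1])
E
```

```text
5.2 [ 0.44330108 -0.3526904   0.23972133] [ 0.41146681 -0.40621051 -0.7435531 ] 0.0573639771916053 [-0.2685 -0.0202 -0.301 ]
```

View pics/w2.png

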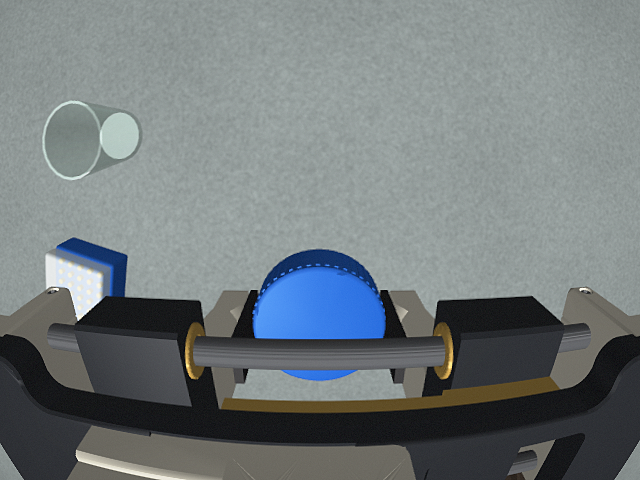

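The cap is held level between the pads at about (319,323), and the beaker and tip box are untouched. Next I'll move to a viewpoint beside the bottle.

jog_arm(steps=[[1,-0.0244,-0.002,-0.0274,0],[1,-0.0244,-0.002,-0.0274,0],[1,-0.0244,-0.002,-0.0274,0],[1,-0.0244,-0.002,-0.0274,0],[1,-0.0244,-0.002,-0.0274,0],[1,-0.0244,-0.002,-0.0274,0],[1,-0.0244,-0.002,-0.0274,0],[1,-0.0244,-0.002,-0.0274,0],[1,-0.0244,-0.002,-0.0274,0],[1,-0.0244,-0.002,-0.0274,0],[1,-0.0244,0,-0.0274,0],[1,0,0,0,0]])

```text
time_s: 6.25
tcp_pos: [0.5871, 0.03, 0.2569]
eef_rot: [-90.0, 0.0, -158.6]
contact_force: [-0.1, -1.1, -0.7]
gripper_width: 0.0571
```

jog_arm(steps=[[1,0,0,0,0],[1,0,0,0,0]])

```text
time_s: 6.42
tcp_pos: [0.5848, 0.0252, 0.257]
eef_rot: [-90.0, -0.1, -158.8]
contact_force: [-0.4, -0.1, -1.4]
gripper_width: 0.0576
```

```bash
python3 - <<'E'
from h import *
s=r.get_state();print(s["time_s"],s["tcp_pos"],s["eef_rot"],s["contact_force"],s["joints"])
c=r.capture("wrist");cv2.imwrite("pics/w3.png",c["image"][:,:,::-1])
E
```

```text
6.4167 [0.58480506 0.02519672 0.25699749] [-9.00060593e+01 -5.77326467e-02 -1.58781449e+02] [-0.35875946 -0.13241688 -1.38649249] [ 2.15902513e+01  1.17757565e+01 -9.95938998e+00 -6.92331484e-03
 -6.83225458e+01 -3.69143230e-01]
```

View pics/w3.png

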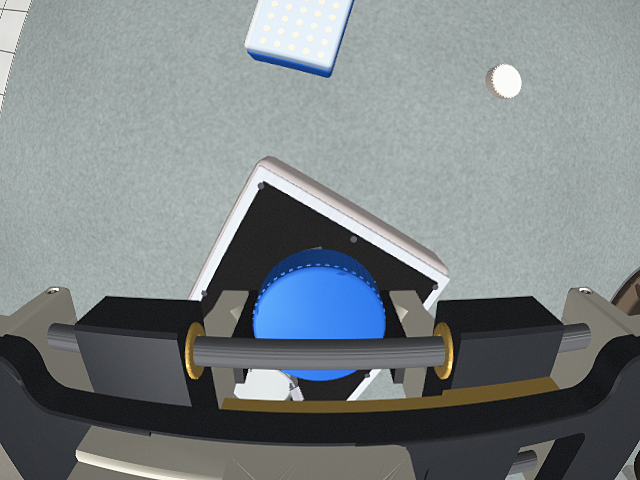

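The view direction is reversed: image up is tool +z, so the bottle is hidden under the cap. I need to shift toward tool -z.

jog_arm(steps=[[1,0,0,-0.02,0],[1,0,0,-0.03,0],[1,0,0,-0.03,0],[1,0,0,-0.03,0],[1,0,0,-0.02,0],[1,0,0,0,0],[1,0,0,0,0],[1,0,0,0,0]])

```text
time_s: 7.13
tcp_pos: [0.5382, 0.1453, 0.2577]
eef_rot: [-90.0, 0.0, -158.9]
contact_force: [0.1, -0.5, -0.2]
gripper_width: 0.0576
```

```bash
python3 - <<'E'
from h import *
s=r.get_state();print(s["time_s"],s["tcp_pos"],s["eef_rot"],s["contact_force"],s["qd"].round(2))
c=r.capture("wrist");cv2.imwrite("pics/w4.png",c["image"][:,:,::-1]);np.save("w4.npy",dict(c=c,s=s),allow_pickle=True)
cv2.imwrite("pics/w4z.png",cv2.resize(c["image"][60:300,220:420,::-1],(600,720)[:1]+(600,) if 0 else (500,600),interpolation=cv2.INTER_CUBIC))
E
```

```text
7.1333 [0.53819741 0.14525521 0.25774015] [-8.99969277e+01  1.30729242e-02 -1.58860351e+02] [ 0.14926156 -0.45277206 -0.20209852] [-0.7   0.33  0.13 -0.13 -0.06 -0.04]
```

View pics/w4.png

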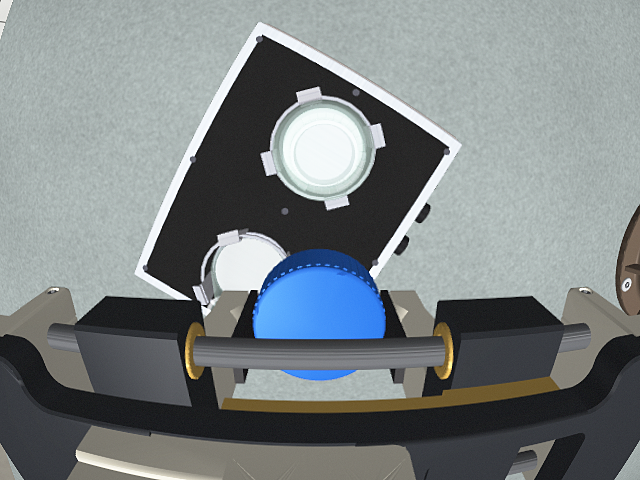

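View pics/w4z.png

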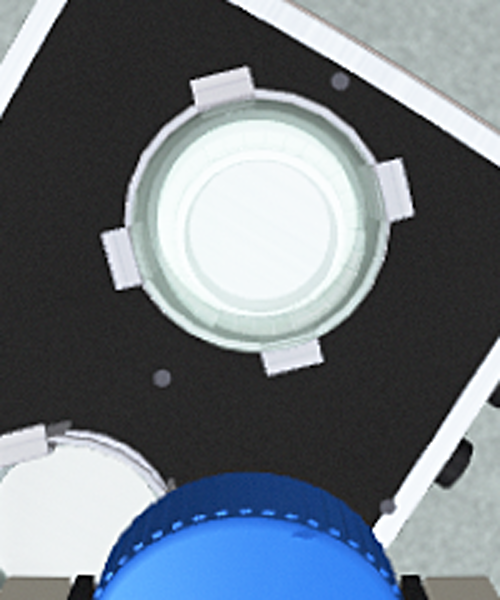

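```bash
python3 - <<'E'
from h import *
D=np.load("w4.npy",allow_pickle=True).item();c=D["c"]
im=c["image"][95:210,265:385]
g=cv2.createCLAHE(6,(3,3)).apply(cv2.cvtColor(im,cv2.COLOR_RGB2GRAY))
cv2.imwrite("pics/w4e.png",cv2.resize(g,None,fx=5,fy=5,interpolation=cv2.INTER_CUBIC))
E
```

```text
(no output)
```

View pics/w4e.png

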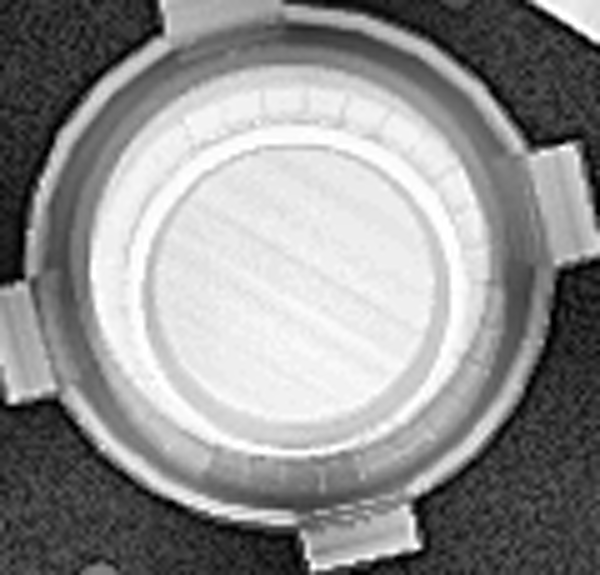

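Enhanced view: concentric bore rings, with the upper edge (rim) centred at about (324.0,153.0) and the lower bore edge at about (323.9,151.5). I'll convert those to positions.

```bash
python3 - <<'E'
from h import *
D=np.load("w4.npy",allow_pickle=True).item();c=D["c"];s=D["s"]
for uv,z in(((324.0,153.0),.18),((323.9,151.5),.157)):
    o,d=wpts(c,s,np.array([uv])); print((o+d[0]*(z-o[2])/d[0][2]).round(4))
# held cap: top face circle in tool frame
im=c["image"];hsv=cv2.cvtColor(im,cv2.COLOR_RGB2HSV)
m=((cv2.inRange(hsv,(100,120,60),(130,255,255))>0)&(im[:,:,2]>200)).astype(np.uint8)
m[335:372]=0
cn=max(cv2.findContours(m,cv2.RETR_EXTERNAL,cv2.CHAIN_APPROX_NONE)[0],key=cv2.contourArea)[:,0].astype(float)
cn=cn[(cn[:,1]<333)]
T=np.array(c["tool_from_camera"]); 
uv=cn-[c["cx"],c["cy"]]; rr=np.linalg.norm(uv,axis=1); th=rr/K(c)
d=np.c_[uv/rr[:,None]*np.sin(th)[:,None],np.cos(th)]@T[:3,:3].T; o=T[:3,3]
P=o+d*((-.0016-o[1])/d[:,1])[:,None]; P=P[:,[0,2]]
A=np.c_[2*P,np.ones(len(P))]; q=np.linalg.lstsq(A,(P**2).sum(1),rcond=None)[0]; print("held cap (tool x,z)",q[:2],np.sqrt(q[2]+q[:2]@q[:2]))
print("delta TCP->mouth tool", T2([.5635,.081,.18]))
E
```

```text
[0.561  0.0789 0.18  ]
[0.5606 0.0792 0.157 ]
held cap (tool x,z) [-0.00042667  0.00264088] 0.028095140695937514
delta TCP->mouth tool [-0.0004  0.0777  0.0689]
```

jog_arm(steps=[[1,-0.023,0,0.023,0],[1,-0.023,0,0.023,0],[1,-0.0225,0,0.0234,0],[1,0,0,0,7],[1,0,0,0,7],[1,0,0,0,7],[1,0,0,0,7],[1,0,0,0,7],[1,0,0,0,7],[1,0,0,0,7],[1,0,0,0,7],[1,0,0,0,7]])

```text
time_s: 8.18
tcp_pos: [0.6274, 0.1047, 0.2574]
eef_rot: [-90.0, -0.0, 137.7]
contact_force: [0.0, 0.8, -0.1]
gripper_width: 0.0571
```

jog_arm(steps=[[1,0,0,0,7],[1,0,0,0,7],[1,0,0,0,7],[1,0,0,0,6],[1,0,0,0,0],[1,0,0,0,0],[1,0,0,0,0],[1,0,0,0,0]])

```text
time_s: 8.85
tcp_pos: [0.6272, 0.1059, 0.2575]
eef_rot: [-90.0, 0.0, 111.3]
contact_force: [0.0, 0.6, -0.7]
gripper_width: 0.0576
```

```bash
python3 - <<'E'
from h import *
s=r.get_state();print(s["time_s"],s["tcp_pos"],s["eef_rot"],s["contact_force"],s["qd"].round(2),s["joints"])
c=r.capture("wrist");cv2.imwrite("pics/w5.png",c["image"][:,:,::-1]);np.save("w5.npy",dict(c=c,s=s),allow_pickle=True)
im=c["image"][95:210,265:385]
g=cv2.createCLAHE(6,(3,3)).apply(cv2.cvtColor(im,cv2.COLOR_RGB2GRAY))
cv2.imwrite("pics/w5e.png",cv2.resize(g,None,fx=5,fy=5,interpolation=cv2.INTER_CUBIC))
E
```

```text
8.85 [0.62719607 0.10591318 0.25750931] [-8.99936067e+01  6.52800219e-04  1.11296335e+02] [ 0.00514597  0.61579541 -0.66080872] [ 0.29 -0.03  0.13  0.05  0.07 -0.76] [ 2.71348853e+01  1.65172529e+01 -3.54373582e+00 -1.01150880e-06
 -6.99454379e+01 -9.58385497e+01]
```

View pics/w5.png

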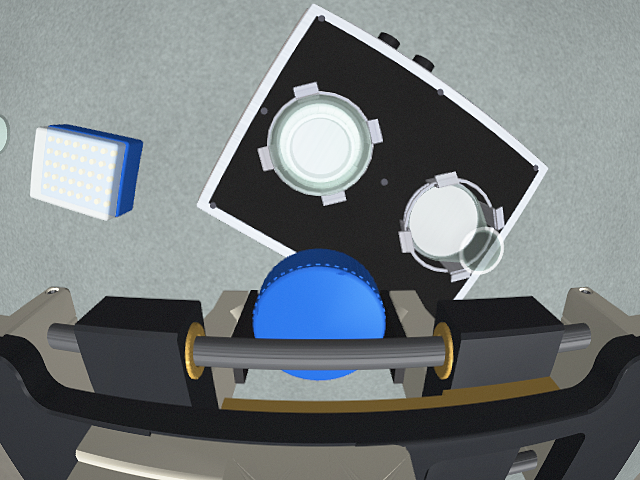

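View pics/w5e.png

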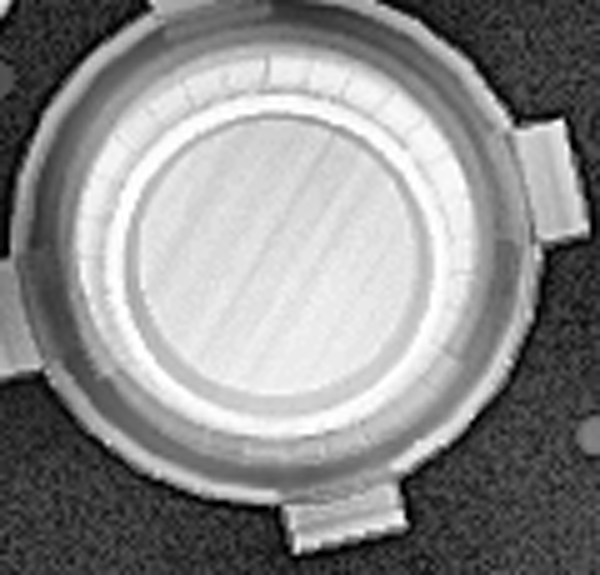

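The rim ring is centred at about (319.6,147.5) here. I'll combine the two views to solve for the mouth and the camera's fixed tool-frame bias.

```bash
python3 - <<'E'
from h import *
rows=[];b=[]
for f,uv in(("w4",(324.0,153.0)),("w5",(319.6,147.5))):
    D=np.load(f+".npy",allow_pickle=True).item();c=D["c"];s=D["s"]
    o,d=wpts(c,s,np.array([uv])); P=(o+d[0]*(.18-o[2])/d[0][2]); print(P)
    R=Ro.from_euler('xyz',s["eef_rot"],degrees=True).as_matrix()
    rows.append(np.c_[np.eye(2),R[:2,[0,2]]]); b.append(P[:2])
x=np.linalg.solve(np.vstack(rows),np.hstack(b)); print("mouth",x[:2],"bias tool xz",x[2:])
print(T2([*x[:2],.18]),r.get_state()["time_s"])
S=r.capture("scene");print(proj(S,np.array([*x[:2],.18])))
T=r.capture("top");print(proj(T,np.array([*x[:2],.18])))
E
```

```text
[0.56095996 0.07885109 0.18      ]
[0.56057356 0.07915868 0.18      ]
mouth [0.56092097 0.07919862] bias tool xz [8.89687586e-05 3.38200211e-04]
[-0.0009  0.0775  0.0715] 8.9
[376.26433546 165.56430406]
[230.43483174 247.11385019]
```

```bash
python3 - <<'E'
from h import *
D=np.load("w5.npy",allow_pickle=True).item();c=D["c"];im=c["image"]
col=im[240:395,319]; 
for i,p in zip(range(240,395),col):
    if i<275 or i>365: print(i,p.tolist(),end=' ')
print()
T=np.array(c["tool_from_camera"])
def tool(uv,y):
    uv=np.atleast_2d(uv)-[c["cx"],c["cy"]]; rr=np.linalg.norm(uv,axis=1); th=rr/K(c)
    d=np.c_[uv/rr[:,None]*np.sin(th)[:,None],np.cos(th)]@T[:3,:3].T; o=T[:3,3]
    return (o+d*((y-o[1])/d[:,1])[:,None])[:,[0,2]]
for y in(.002,0,-.0016,-.004): print(y,tool([[319,266],[319,380],[253,322],[386,322]],y).round(4).tolist())
cv2.imwrite("pics/w5c.png",cv2.resize(im[235:395,235:405,::-1],None,fx=4,fy=3.75,interpolation=cv2.INTER_CUBIC)[:, :])
E
```

```text
240 [42, 41, 41] 241 [37, 37, 35] 242 [36, 36, 35] 243 [37, 34, 36] 244 [34, 36, 35] 245 [39, 39, 40] 246 [35, 35, 34] 247 [41, 34, 28] 248 [29, 43, 71] 249 [26, 58, 111] 250 [21, 55, 117] 251 [19, 56, 114] 252 [21, 55, 114] 253 [22, 57, 114] 254 [25, 59, 116] 255 [24, 60, 117] 256 [20, 58, 115] 257 [23, 58, 115] 258 [23, 57, 116] 259 [25, 57, 115] 260 [18, 56, 111] 261 [25, 59, 116] 262 [18, 51, 107] 263 [33, 82, 164] 264 [63, 148, 255] 265 [33, 71, 141] 266 [33, 78, 158] 267 [47, 113, 223] 268 [52, 118, 229] 269 [53, 123, 233] 270 [53, 125, 235] 271 [58, 131, 241] 272 [59, 134, 242] 273 [58, 133, 242] 274 [55, 132, 241] 366 [117, 119, 122] 367 [111, 113, 116] 368 [110, 108, 106] 369 [103, 105, 112] 370 [71, 111, 200] 371 [39, 121, 246] 372 [50, 124, 238] 373 [49, 124, 236] 374 [45, 120, 235] 375 [47, 121, 236] 376 [46, 120, 235] 377 [48, 122, 236] 378 [43, 121, 238] 379 [32, 112, 238] 380 [134, 151, 204] 381 [168, 172, 161] 382 [165, 174, 170] 383 [166, 174, 170] 384 [160, 169, 166] 385 [159, 168, 167] 386 [161, 173, 170] 387 [163, 173, 172] 388 [165, 175, 174] 389 [168, 179, 177] 390 [170, 180, 179] 391 [171, 181, 178] 392 [170, 178, 178] 393 [167, 175, 173] 394 [160, 169, 168] 
0.002 [[-0.0013, 0.0281], [-0.0013, -0.0298], [-0.03, 0.0019], [0.0279, 0.0017]]
0 [[-0.0013, 0.0289], [-0.0013, -0.0282], [-0.0296, 0.003], [0.0275, 0.0029]]
-0.0016 [[-0.0013, 0.0295], [-0.0013, -0.0269], [-0.0293, 0.0039], [0.0272, 0.0038]]
-0.004 [[-0.0013, 0.0304], [-0.0013, -0.025], [-0.0288, 0.0053], [0.0266, 0.0051]]
```

View pics/w5c.png

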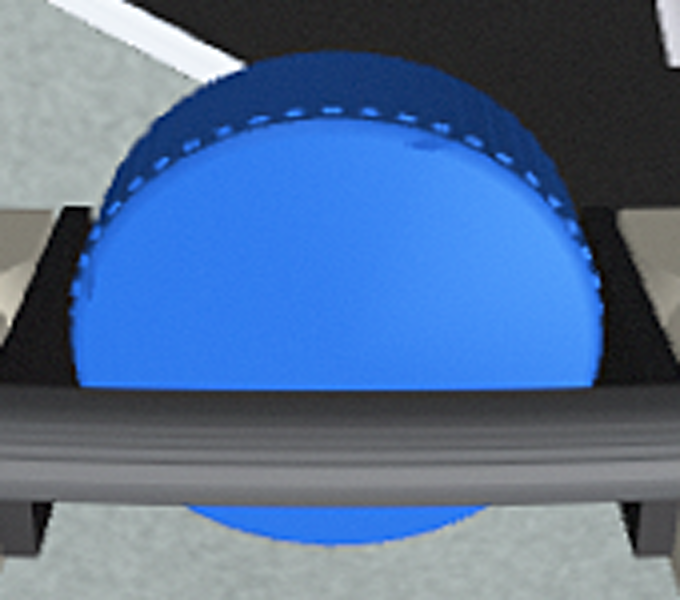

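Views agree: mouth at (0.561, 0.079), with about 0.3 mm camera bias. The held cap is centred within about 1 mm. I'll move over the neck and descend until the skirt just surrounds the rim.

jog_arm(steps=[[1,-0.0002,0,0.024,0],[1,-0.0004,0,0.024,0],[1,-0.0003,0,0.023,0],[1,0,0.02,0,0],[1,0,0.02,0,0],[1,0,0.01,0,0],[1,0,0,0,0],[1,0,0,0,0],[1,0,0,0,0],[1,0,0,0,0]])

```text
time_s: 9.83
tcp_pos: [0.562, 0.0802, 0.2085]
eef_rot: [-90.1, 0.0, 111.2]
contact_force: [0.2, -0.3, -0.5]
gripper_width: 0.0572
```

```bash
python3 - <<'E'
from h import *
s=r.get_state();print(s["time_s"],s["tcp_pos"],s["eef_rot"],s["contact_force"],s["moment"],T2([.5609,.0792,.18]))
for n,(x,y) in (("scene",(330,120)),("top",(190,200))):
    c=r.capture(n);cv2.imwrite(f"pics/{n}6.png",cv2.resize(c["image"][y:y+100,x:x+100,::-1],(600,600),interpolation=cv2.INTER_CUBIC))
E
```

```text
9.8333 [0.5620219  0.08015919 0.20853185] [-9.00799653e+01  8.07446865e-03  1.11202589e+02] [ 0.20417481 -0.33328672 -0.47082755] [-0.02866787  0.01662564  0.03203369] [-0.0005  0.0285  0.0014]
```

View pics/scene6.png

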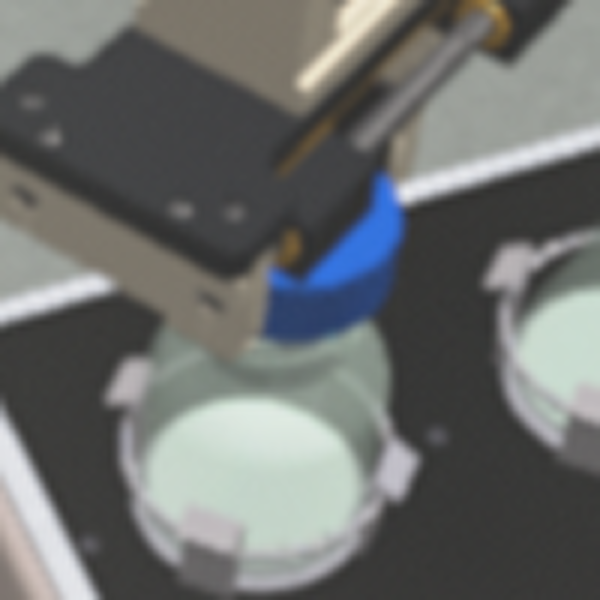

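The cap sits concentric just above the neck. I'll do a small centring correction, then a slow descent.

jog_arm(steps=[[1,-0.0003,0.004,0.0008,0],[1,0,0.004,0,0],[1,0,0.003,0,0],[1,0,0.002,0,0],[1,0,0.001,0,0],[1,0,0,0,0],[1,0,0,0,0]])

```text
time_s: 10.52
tcp_pos: [0.5606, 0.0795, 0.1934]
eef_rot: [-90.0, -0.0, 111.2]
contact_force: [0.2, 1.1, -0.9]
gripper_width: 0.0576
```

jog_arm(steps=[[1,0,0,0,0]])

```text
time_s: 10.6
tcp_pos: [0.5606, 0.0794, 0.1935]
eef_rot: [-90.0, -0.0, 111.2]
contact_force: [0.8, 1.4, -0.9]
gripper_width: 0.0577
```

jog_arm(steps=[[1,0,0.0005,0,0],[1,0,0.0005,0,0],[1,0,0.0005,0,0],[1,0,0.0005,0,0],[1,0,0,0,0]])

```text
time_s: 11.02
tcp_pos: [0.5607, 0.0795, 0.1917]
eef_rot: [-90.0, -0.0, 111.2]
contact_force: [0.1, 2.2, 1.4]
gripper_width: 0.0574
```

jog_arm(steps=[[1,0,0.0005,0,0],[1,0,0.0005,0,0],[1,0,0.0005,0,0],[1,0,0.0005,0,0],[1,0,0,0,0]])

```text
time_s: 11.43
tcp_pos: [0.5607, 0.0795, 0.1905]
eef_rot: [-90.0, -0.0, 111.2]
contact_force: [-3.6, 3.7, 8.0]
gripper_width: 0.0572
```

jog_arm(steps=[[1,0,0.0005,0,0],[1,0,0.0005,0,0],[1,0,0,0,0]])

```text
time_s: 11.68
tcp_pos: [0.5607, 0.0795, 0.1904]
eef_rot: [-90.1, 0.0, 111.2]
contact_force: [-6.0, 4.3, 15.5]
gripper_width: 0.0574
```

Contact was made at about 12 mm below the rim, with lateral forces around 6 N. I'll ease off, shift to relieve the side load, then turn counter-clockwise while rising with the ridge.

jog_arm(steps=[[1,0.0006,-0.0008,0.0004,0],[1,0,0,0,0]])

```text
time_s: 11.85
tcp_pos: [0.5605, 0.0796, 0.1905]
eef_rot: [-90.1, 0.0, 111.2]
contact_force: [-2.9, 2.2, 9.2]
gripper_width: 0.0575
```

jog_arm(steps=[[1,0,-0.0001,0,-2],[1,0,-0.0001,0,-2],[1,0,-0.0001,0,-2],[1,0,0,0,0]])

```text
time_s: 12.18
tcp_pos: [0.5608, 0.08, 0.1908]
eef_rot: [-90.1, 0.0, 117.3]
contact_force: [-1.5, 2.4, 8.8]
gripper_width: 0.0573
```

jog_arm(steps=[[1,0.0002,-0.0002,0,-2],[1,0,-0.0002,0,-2],[1,0,-0.0002,0,-2],[1,0,0,0,0]])

```text
time_s: 12.52
tcp_pos: [0.5607, 0.0799, 0.1912]
eef_rot: [-90.1, 0.1, 123.3]
contact_force: [-0.7, 2.2, 6.4]
gripper_width: 0.0572
```

jog_arm(steps=[[1,0,-0.0001,0,-2],[1,0,-0.0001,0,-2],[1,0,-0.0001,0,-2],[1,0,0,0,0]])

```text
time_s: 12.85
tcp_pos: [0.5608, 0.08, 0.1915]
eef_rot: [-90.1, 0.1, 129.3]
contact_force: [-1.0, 1.7, 7.1]
gripper_width: 0.0573
```

jog_arm(steps=[[1,0,-0.0001,0,-2],[1,0,-0.0001,0,-2],[1,0,-0.0001,0,-2],[1,0,0,0,0]])

```text
time_s: 13.18
tcp_pos: [0.5607, 0.0798, 0.1915]
eef_rot: [-90.1, 0.1, 135.3]
contact_force: [-0.2, 1.9, 5.8]
gripper_width: 0.0576
```

jog_arm(steps=[[1,0,-0.0001,0,-2],[1,0,-0.0001,0,-2],[1,0,-0.0001,0,-2],[1,0,0,0,0]])

```text
time_s: 13.52
tcp_pos: [0.5599, 0.0797, 0.1908]
eef_rot: [-90.0, -0.0, 141.2]
contact_force: [1.0, 1.7, 0.3]
gripper_width: 0.0576
```

The force vanished and the TCP sank at yaw ≈140°, so it has passed the crest. I'll follow it down gently.

jog_arm(steps=[[1,0,0.0005,0,-2],[1,0,0.001,0,0],[1,0,0.001,0,0],[1,0,0,0,0]])

```text
time_s: 13.85
tcp_pos: [0.5597, 0.0798, 0.1882]
eef_rot: [-90.0, -0.0, 143.1]
contact_force: [1.0, 1.5, -0.3]
gripper_width: 0.0574
```

jog_arm(steps=[[1,0,0.001,0,0],[1,0,0.001,0,0],[1,0,0,0,0]])

```text
time_s: 14.1
tcp_pos: [0.5598, 0.0798, 0.1863]
eef_rot: [-90.0, -0.0, 143.2]
contact_force: [0.2, 1.3, -1.3]
gripper_width: 0.0577
```

jog_arm(steps=[[1,0,0.0005,0,0],[1,0,0.0005,0,0],[1,0,0.0005,0,0],[1,0,0,0,0]])

```text
time_s: 14.43
tcp_pos: [0.5599, 0.0798, 0.1855]
eef_rot: [-90.0, 0.0, 143.2]
contact_force: [-1.2, 0.7, 3.7]
gripper_width: 0.0571
```

jog_arm(steps=[[1,0,0.0004,0,0],[1,0,0.0004,0,0],[1,0,0,0,0]])

```text
time_s: 14.68
tcp_pos: [0.5599, 0.0798, 0.1853]
eef_rot: [-90.0, 0.0, 143.2]
contact_force: [-5.2, 0.0, 9.3]
gripper_width: 0.0573
```

It dropped about 6.5 mm and landed on the next ridge. Now I screw clockwise, following at 21 mm per turn. The last joint hasn't enough range for the whole turn, so I'll regrip partway.

jog_arm(steps=[[1,0.0002,0,0.0001,4],[1,0,0.0002,0,4],[1,0,0.0003,0,5],[1,0,0.0003,0,5],[1,0,0,0,0]])

```text
time_s: 15.1
tcp_pos: [0.5603, 0.0799, 0.1843]
eef_rot: [-90.1, 0.0, 124.9]
contact_force: [-1.0, 0.6, 3.4]
gripper_width: 0.0573
```

jog_arm(steps=[[1,0,0.0003,0,5],[1,0,0.0003,0,5],[1,0,0.0003,0,5],[1,0,0,0,0]])

```text
time_s: 15.43
tcp_pos: [0.5603, 0.0798, 0.1834]
eef_rot: [-90.1, 0.0, 109.9]
contact_force: [-0.5, 0.1, 6.2]
gripper_width: 0.0573
```

jog_arm(steps=[[1,0,0.0003,0,5],[1,0,0.0003,0,5],[1,0,0.0003,0,5],[1,0,0.0003,0,5],[1,0,0,0,0]])

```text
time_s: 15.85
tcp_pos: [0.5604, 0.0799, 0.1823]
eef_rot: [-90.1, -0.0, 89.9]
contact_force: [-0.4, 0.6, 5.4]
gripper_width: 0.0574
```

```bash
python3 - <<'E'
from h import *
s=r.get_state();print(s["time_s"],s["tcp_pos"],s["eef_rot"],s["contact_force"],s["moment"],s["joints"])
E
```

```text
15.85 [0.5603763  0.07986644 0.18226339] [-9.00935998e+01 -1.41306598e-03  8.98835434e+01] [-0.35404582  0.64059254  5.35788844] [ 0.21443883  0.1618467  -0.10982259] [ 2.79467465e+01  1.31890247e+01 -1.84764335e+01  5.03156705e-02
 -5.82512917e+01 -1.18089649e+02]
```

Tracking well at 5 N. I'll release, rotate the open gripper back 126°, then regrip.

jog_arm(steps=[[0.2,0,-0.0003,0,0],[0.2,0,0,0,0],[0.2,0,0,0,0],[0.2,0,0,0,-7],[0.2,0,0,0,-7],[0.2,0,0,0,-7],[0.2,0,0,0,-7],[0.2,0,0,0,-7],[0.2,0,0,0,-7],[0.2,0,0,0,-7],[0.2,0,0,0,-7],[0.2,0,0,0,-7]])

```text
time_s: 16.85
tcp_pos: [0.5595, 0.0798, 0.1814]
eef_rot: [-90.0, -0.0, 153.5]
contact_force: [-0.1, 0.1, -0.5]
gripper_width: 0.0699
```

jog_arm(steps=[[0.2,0,0,0,-7],[0.2,0,0,0,-7],[0.2,0,0,0,-7],[0.2,0,0,0,-7],[0.2,0,0,0,-7],[0.2,0,0,0,-7],[0.2,0,0,0,-7],[0.2,0,0,0,-7],[0.2,0,0,0,-7],[0.2,0,0,0,0],[0.2,0,0,0,0]])

```text
time_s: 17.77
tcp_pos: [0.5595, 0.0799, 0.1815]
eef_rot: [-90.0, -0.0, -144.0]
contact_force: [-0.1, 0.1, 0.1]
gripper_width: 0.07
```

```bash
python3 - <<'E'
from h import *
s=r.get_state();print(s["time_s"],s["tcp_pos"],s["eef_rot"],s["contact_force"],s["moment"],s["joints"])
c=r.capture("wrist");cv2.imwrite("pics/w7.png",c["image"][:,:,::-1])
E
```

```text
17.7667 [0.55953304 0.07986746 0.18149389] [-9.00080858e+01 -3.03161978e-02 -1.44027411e+02] [-0.14959503  0.07581297  0.09829561] [-0.05650323  0.14980247  0.04468143] [ 2.79579927e+01  1.32240375e+01 -1.85182771e+01 -4.44331911e-03
 -5.82888330e+01  8.01693088e+00]
```

View pics/w7.png

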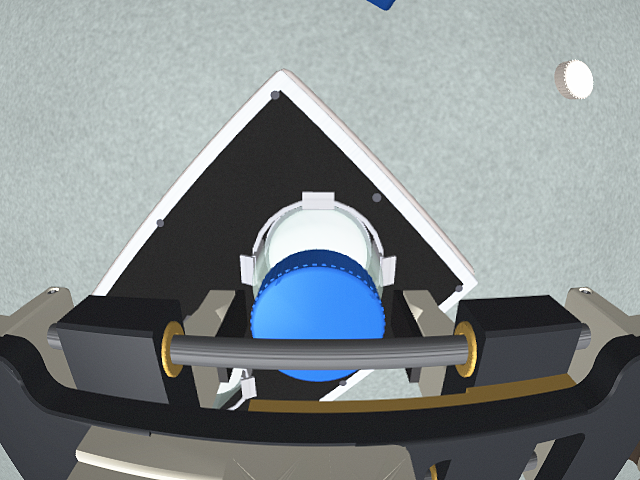

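The cap is level on the neck at (318,322). I'll recentre slightly, regrip at 40 N and continue clockwise.

jog_arm(steps=[[0.2,-0.0006,0,0.0004,0],[1,0,0,0,0],[1,0,0,0,0],[1,0,0,0,0],[1,0,0,0,0],[1,0,0,0,0],[1,0,0,0,0]], squeeze=40)

```text
time_s: 18.4
tcp_pos: [0.5604, 0.0799, 0.1818]
eef_rot: [-90.0, -0.0, -143.8]
contact_force: [0.8, 0.9, -0.8]
gripper_width: 0.0571
```

jog_arm(steps=[[1,0,0.0003,0,5],[1,0,0.0003,0,5],[1,0,0.0003,0,5],[1,0,0,0,0]])

```text
time_s: 18.73
tcp_pos: [0.5605, 0.08, 0.1809]
eef_rot: [-90.0, 0.0, -159.0]
contact_force: [0.1, 0.6, 0.1]
gripper_width: 0.0575
```

```bash
cat > st.py <<'E'
from h import *
s=r.get_state();print(s["time_s"],s["tcp_pos"].round(4),s["eef_rot"].round(2),s["contact_force"].round(1),s["moment"].round(3),s["joints"][5], s["gripper_width"])
E
python3 st.py
```

```text
18.7333 [0.5605 0.08   0.1809] [-9.0000e+01  1.0000e-02 -1.5904e+02] [0.1 0.6 0.1] [-0.077  0.112  0.04 ] -6.965331686129636 0.05752802539596776
```

jog_arm(steps=[[1,0,0.0003,0,5],[1,0,0.0003,0,5],[1,0,0,0,0]])

```text
time_s: 18.98
tcp_pos: [0.5608, 0.0802, 0.1809]
eef_rot: [-90.0, 0.1, -168.9]
contact_force: [-0.7, 1.3, 4.8]
gripper_width: 0.0577
```

jog_arm(steps=[[1,0,0.0002,0,5],[1,0,0.0002,0,5],[1,0,0,0,0]])

```text
time_s: 19.23
tcp_pos: [0.5608, 0.0802, 0.1808]
eef_rot: [-90.0, 0.1, -178.8]
contact_force: [-2.2, 1.1, 7.3]
gripper_width: 0.0573
```

```bash
python3 st.py
```

```text
19.2333 [0.5608 0.0802 0.1808] [-9.0020e+01  7.0000e-02 -1.7879e+02] [-2.2  1.1  7.3] [ 0.36   0.77  -0.087] -26.739854926557506 0.05733802614743245
```

jog_arm(steps=[[1,0,0,0,5],[1,0,0,0,5],[1,0,0,0,0]])

```text
time_s: 19.48
tcp_pos: [0.5608, 0.0801, 0.1808]
eef_rot: [-90.0, 0.1, 171.2]
contact_force: [-1.9, 0.8, 6.2]
gripper_width: 0.0577
```

```bash
python3 st.py
```

```text
19.4833 [0.5608 0.0801 0.1808] [-9.0030e+01  7.0000e-02  1.7121e+02] [-1.9  0.8  6.2] [ 0.323  0.769 -0.024] -36.738522454517124 0.05766091297509089
```

jog_arm(steps=[[1,0,0,0,3],[1,0,0,0,3],[1,0,0,0,0]])

```text
time_s: 19.73
tcp_pos: [0.5608, 0.0801, 0.1808]
eef_rot: [-90.0, 0.1, 165.3]
contact_force: [-1.1, 0.6, 7.1]
gripper_width: 0.0575
```

```bash
python3 st.py
```

```text
19.7333 [0.5608 0.0801 0.1808] [-9.0030e+01  7.0000e-02  1.6533e+02] [-1.1  0.6  7.1] [ 0.234  0.517 -0.121] -42.61057800924241 0.05747106589709457
```

jog_arm(steps=[[1,0,0,0,3],[1,0,0,0,3],[1,0,0,0,0]])

```text
time_s: 19.98
tcp_pos: [0.5606, 0.0799, 0.1808]
eef_rot: [-90.0, 0.0, 159.4]
contact_force: [-2.9, 0.4, 7.0]
gripper_width: 0.0576
```

```bash
python3 st.py
```

```text
19.9833 [0.5606 0.0799 0.1808] [-9.0010e+01  5.0000e-02  1.5937e+02] [-2.9  0.4  7. ] [-0.084  0.965 -0.003] -48.584117425166056 0.05763934440516895
```

jog_arm(steps=[[1,0,0,0,3],[1,0,0,0,0]])

```text
time_s: 20.15
tcp_pos: [0.5605, 0.0799, 0.1808]
eef_rot: [-90.0, 0.0, 156.4]
contact_force: [-3.6, -0.9, 7.0]
gripper_width: 0.0571
```

```bash
python3 st.py
```

```text
20.15 [0.5605 0.0799 0.1808] [-8.9990e+01  4.0000e-02  1.5641e+02] [-3.6 -0.9  7. ] [-0.099  1.103  0.247] -51.55581277444605 0.0570724472430979
```

jog_arm(steps=[[1,0,0,0,3],[1,0,0,0,0]])

```text
time_s: 20.32
tcp_pos: [0.5604, 0.0798, 0.1807]
eef_rot: [-90.0, 0.0, 153.4]
contact_force: [-3.9, 0.4, 7.7]
gripper_width: 0.0576
```

```bash
python3 st.py
```

```text
20.3167 [0.5604 0.0798 0.1807] [-8.9980e+01  3.0000e-02  1.5342e+02] [-3.9  0.4  7.7] [-0.172  1.162  0.18 ] -54.544478791481964 0.057563349118770826
```

The yaw moment is rising (about 0.2 N m), so the thread has bitten. I'll add a few degrees more in small steps.

jog_arm(steps=[[1,0,0,0,2],[1,0,0,0,0]])

```text
time_s: 20.48
tcp_pos: [0.5603, 0.0798, 0.1807]
eef_rot: [-90.0, 0.0, 151.5]
contact_force: [-4.2, 0.1, 7.1]
gripper_width: 0.0576
```

```bash
python3 st.py
```

```text
20.4833 [0.5603 0.0798 0.1807] [-8.997e+01  3.000e-02  1.515e+02] [-4.2  0.1  7.1] [-0.216  1.278  0.565] -56.4712441312725 0.05759085551477174
```

jog_arm(steps=[[1,0,0,0,2],[1,0,0,0,0]])

```text
time_s: 20.65
tcp_pos: [0.5602, 0.0797, 0.1807]
eef_rot: [-90.0, 0.0, 149.5]
contact_force: [-5.1, -0.2, 8.2]
gripper_width: 0.0575
```

```bash
python3 st.py
```

```text
20.65 [0.5602 0.0797 0.1807] [-8.996e+01  3.000e-02  1.495e+02] [-5.1 -0.2  8.2] [-0.34   1.243  0.447] -58.47128652483072 0.057454596702017434
```

```bash
python3 - <<'E'
from h import *
M=[]
for i in range(8):
    c=r.capture("top"); s=r.get_state(); M.append([*s["contact_force"],*s["moment"],s["eef_rot"][2]])
M=np.array(M);print(M.mean(0).round(3),M.std(0).round(3))
E
```

```text
[-4.28700e+00 -6.40000e-02  7.08300e+00 -2.15000e-01  1.32500e+00
  3.52000e-01  1.49556e+02] [0.417 0.476 0.434 0.029 0.03  0.025 0.003]
```

Averaged tightening torque is 0.35 N m, inside the firm range. I'll let go and withdraw straight up.

jog_arm(steps=[[0.2,0,0,0,0],[0.2,0,0,0,0],[0.1,0,0,0,0],[0,0,0,0,0],[0,0,0,0,0],[0,0,-0.01,0,0],[0,0,-0.02,0,0],[0,0,-0.03,0,0],[0,0,-0.03,0,0],[0,0,-0.02,0,0],[0,0,0,0,0],[0,0,0,0,0]])

```text
time_s: 22.05
tcp_pos: [0.561, 0.0802, 0.2918]
eef_rot: [-90.2, 0.1, 149.2]
contact_force: [-0.3, 0.2, -0.5]
gripper_width: 0.0876
```

jog_arm(steps=[[0,0,0,-0.03,0],[0,0,0,-0.03,0],[0,0,0,0,0],[0,0,0,0,0]])

```text
time_s: 22.38
tcp_pos: [0.591, 0.1324, 0.2881]
eef_rot: [-89.9, -0.1, 149.3]
contact_force: [-0.7, 0.3, 0.3]
gripper_width: 0.0876
```

```bash
python3 - <<'E'
from h import *
s=r.get_state();print(s["time_s"],s["tcp_pos"],s["contact_force"])
c=r.capture("wrist");im=c["image"];cv2.imwrite("pics/w8.png",im[:,:,::-1])
m=cv2.inRange(cv2.cvtColor(im,cv2.COLOR_RGB2HSV),(105,150,60),(130,255,255)); m=((m>0)&(im[:,:,2]>190)).astype(np.uint8);m=cv2.morphologyEx(m,cv2.MORPH_OPEN,np.ones((5,5)))
cs=[x for x in cv2.findContours(m,cv2.RETR_EXTERNAL,cv2.CHAIN_APPROX_NONE)[0] if cv2.contourArea(x)>500]
for x in cs:
    cn=x[:,0].astype(float); o,d=wpts(c,s,cn); P=(o+d*((.183-o[2])/d[:,2])[:,None])[:,:2]
    A=np.c_[2*P,np.ones(len(P))]; q=np.linalg.lstsq(A,(P**2).sum(1),rcond=None)[0]; print(q[:2],np.sqrt(q[2]+q[:2]@q[:2]),cn.mean(0))
for n in("scene","top"):
    c=r.capture(n); cv2.imwrite(f"pics/{n}8.png",c["image"][:,:,::-1])
E
```

```text
22.3833 [0.59103328 0.13238748 0.28809782] [-0.7277629   0.26979843  0.3202735 ]
[0.56078483 0.07851131] 0.02804140206420025 [317.65354331 161.78740157]
```

View pics/w8.png

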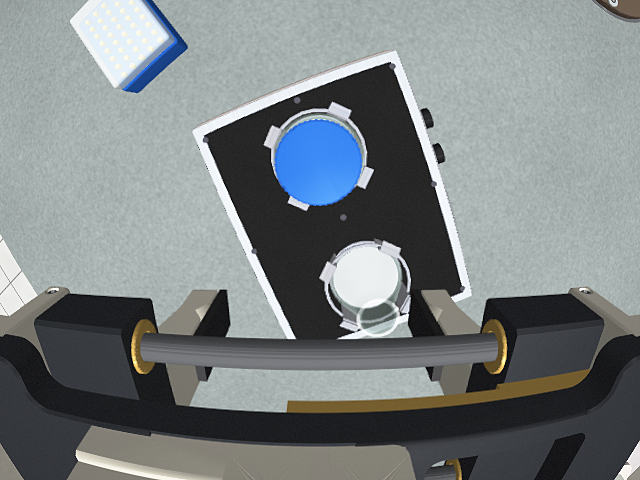

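View pics/scene8.png

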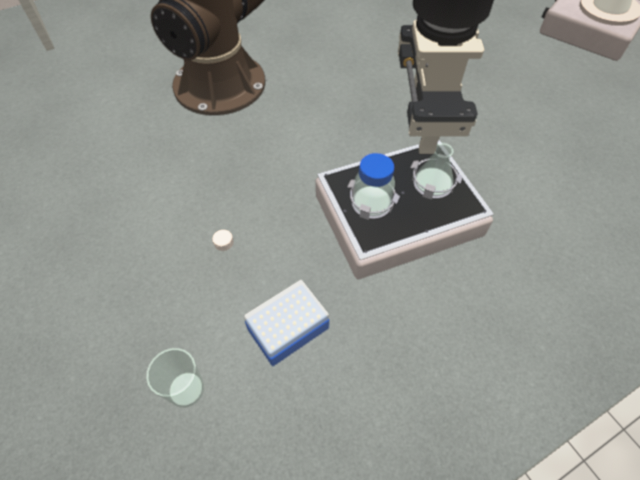

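The wrist view shows the cap level on the bottle at (318,162), centred at (0.5608, 0.0785). In the scene view it sits at (377,168), with the white cap, beaker and tip box at their original pixels. I'm handing in.

```bash
python3 -c "
from plant import r
print(r.close_job())"
```

```text
the job is handed in; nothing more can be done
None
```

The blue cap is screwed onto the bottle and tightened to about 0.35 N m, inside the 0.2–0.4 N m range. I handed the job in at about 22.5 s; it reports no verdict.

- **Finding the thread:** I centred the cap by gripping it twice at 90° and placed it on the neck. Turning it counter-clockwise with about 6–9 N pushing down, it climbed to the crest after about 28° and dropped about 6.5 mm. A brief first touch reached 15.5 N, well under the 100 N limit.
- **Screwing down:** I turned it clockwise and regripped once, because the last joint did not have the range for the whole turn. It met the rim at about the expected angle, and torque rose as the thread bit. I then let go and moved clear.

**Last checks:**
- **Centring:** the wrist camera put the cap centre about 0.7 mm from the mouth position I had measured.
- **Level and bystanders:** the cap looked level. The white cap, beaker and tip box looked unmoved in the scene view.
- **Robot clear:** the wrist force read near zero with the gripper away from everything.

**Not measured directly:**
- **Seating height:** the final height comes from the arm's position, not from a direct measurement of the cap.
- **Held cap offset:** the wrist camera showed the held cap up to 2.6 mm off-centre, depending on how I fitted it. I took it as a fitting and calibration error, and it seated without trouble.

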